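# Shim the rack foot that hangs clear

### The job

The small steel rack on the bench is not standing firmly: one of its three front feet hangs clear of the bench. Try the levelling shim at the front feet, without forcing it where it jams, until you find the foot it slides under; there push it in straight and centred until the foot plate is covered from its front edge to its back edge, and leave the shim lying flat under it. Do not disturb the glass, shaker and candlestick standing beside the rack.

Things in the scene. Friction and masses are not known exactly. Their poses are not given: they have to be found in the camera images.
- rack: fixed bench-top rack of slotted blue-grey angle steel, two plywood boards with glasses and dishes on them; 470 mm wide, 225 deep, 285 high. Origin on the bench top under the middle front post; x from front (robot side) to back, y to its left end, z up. But for the foot plates nothing of its front stands forward of x = -21 mm. The back feet (x = 190 mm) all stand on the bench
- foot_left (a point): point on the bench top under the middle of the left front foot plate (rack y = +220 mm). Each front post stands centred on its own square steel plate 60 x 60 mm, 5 mm thick (30 mm forward and back of this point). At each start one of the three plates, any of them, hangs 7 mm above the bench; of the others one touches it and one is 2 mm above it. Axes as the rack
- foot_middle (a point): the same point under the middle front foot plate (rack y = 0). The shim kept flat on the bench, or less than 2 mm above it, passes under the hanging plate; at the other two plates its nose butts against the plate's front edge, 30 mm forward of this point
- foot_right (a point): the same point under the right front foot plate (rack y = -220 mm)
- shim_grip (a point): loose levelling shim, folded dark steel plate 150 mm long, 46 wide, 5 thick, 0.22 kg, flat on the bench before the rack. Its back end is turned up 30 mm high with two upright side ears (36 mm long, 46 mm over their outer faces): the grip, taken across the ears (along y) from above. Point midway between the ears, 15 mm above the underside, 18 mm from the back end; x towards the nose, z up
- shim_nose (a point): tip of the shim's rounded front end, which goes in first; 132 mm ahead (+x) of the grip point, at half thickness (2.5 mm above the underside); same axes
- shaker_mid (a point): glass shaker with grey cap, 44 mm across, 90 mm high, standing on the bench to the left; leave it alone; point half-way up
- wine_glass_mid (a point): thin stemmed glass, 151 mm high, standing on the bench left of the rack; leave it alone; point half-way up
- candlestick_mid (a point): turned brass candlestick, 125 mm high, standing on the bench to the right; leave it alone; point half-way up
Mind the look-alikes: they are no part of the job. Of the things shaped like the part that bears shim_grip, the dark steel one is meant.

How it is judged:
At the end, for the whole second after the job is handed in: The shim lies flat and still on the bench under the hanging front foot plate: its nose has reached the plate's back edge (at most 8 mm short of it, farther is fine), within 15 mm of the middle of the post sideways, pointing straight in within 0.17 rad (10 degrees) (x of shim_nose in the frame of foot_middle above 0.022 m and (y of shim_nose in the frame of foot_left between -0.015 and 0.015 m or y of shim_nose in the frame of foot_middle between -0.015 and 0.015 m or y of shim_nose in the frame of foot_right between -0.015 and 0.015 m) and angle between the x axis of shim_nose and the x axis of rack, either way round below 0.17 rad and angle between shim_nose's own z axis and vertical below 0.04 rad and height (world z) of shim_nose below 0.006 m and linear speed of shim below 0.01 m/s); the robot touches nothing.
It fails at once if the shim is forced: more than 60 N between shim and a foot or the rack (contact force between shim and foot_p above 60 N or contact force between shim and foot_q above 60 N or contact force between shim and foot_r above 60 N or contact force between shim and rack above 60 N).
It fails at once if the shaker, the glass or the candlestick beside the rack is moved by more than 30 mm or knocked over (distance of any of shaker_mid, wine_glass_mid, candlestick_mid from where it was at the start of the episode above 0.03 m).
It also fails if it takes over 54 s, if anything falls off the work surface, if the arm or the gripper's body presses on something with over 40 N, if the wrist force passes 120 N, or if a joint passes its speed limit or range.

### The arm

A 6-joint arm with a two-finger parallel gripper is mounted at the origin on a cart in front of the work surface, level with it; the furniture and walls round the work are solid. World frame = base frame: x ahead of the robot, y to its left, z up, the work surface at z = 0. Lengths are in m, angles in rad, forces in N, time in s.
With the tool pointing down it reaches from about 0.275 to 0.825 m from the base axis. Payload 5.2 kg.
Tool frame: the origin (TCP) lies midway between the tips of the shut fingers; the grasp point (between the pads) lies 19 mm behind it; z points along the fingers, y is the direction in which the jaws open and shut (so a half turn about z gives the same grasp; the last joint's range is limited). The gripper opens to 93 mm and grips with 3 to 60 N. Pads are 15 mm wide; open, the fingers measure 128 mm over their backs; the gripper's body (75 mm by 188 mm) begins 65 mm behind the grasp point.
Start: joints at [0.912, 0.259, 1.535, -0, 1.348, -0.203], TCP at [0.242, 0.494, 0.219] pointing down, gripper open.
Joint ranges: [-3.14, 3.14], [-0.91, 2.08], [0.19, 2.58], [-1.22, 4.36], [0.22, 2.71], [-3.12, 3.12]. Speed limits (rad/s): [2.57, 2.57, 3.14, 3.14, 3.14, 3.14].

### API

Orientations are given as a unit quaternion [x, y, z, w].
In Python, from station import * gives the robot as it stands.
- The arm moves only by the shell command python3 -m handwheel 'ROWS' [OPENING] [FORCE]. ROWS is JSON, a list of rows, each a list of 4 numbers: the shift along the tool's x, y, z in cm, then the turn about the tool's z in rad. In form: [[x, y, z, turn], ...]. A call has 1 to 10 rows; each row shifts and turns the commanded pose from where the row before left it, along the tool's axes as they then stand; what a row does not reach is not made up. A row lasts 1/10 s, in which the tool goes at most 50 mm and 8.59 degrees, less where a joint would pass 70% of its speed; a pose out of reach is approached as far as the arm can. A call is refused whole if a number of a shift passes 5 or a number of a turn 0.15, either way. A call with a gripper value outside its range is refused whole. OPENING is the finger opening in cm, from 0 to 9.3, set as the call begins (- or left out, the last holds). The fingers move at their own pace and stop on an object; FORCE is the grip in N (left out, the last holds). Time passes only in rows, so rows that do not move let the fingers close. It gives the time, the measured TCP pose, the force and the opening at its end, in the units of the state.
- read_state(): the state, without advancing time (a new reading comes with each control period).
- snapshot(name): name is "scene" or "side" or "wrist"; returns a dict with "image" (420x560x3 uint8, blue, green, red), "fx", "fy", "cx", "cy" (pixels), "rvec" (rotation vector, rad) and "tvec" (3), from world to camera coordinates, as OpenCV has them. Camera axes: x right, y down, z forward; pixel columns grow to the right and rows downward; lengths in m; the calibration is good to about 2 mm. A picture is of the moment at which its call begins. There is no depth.
- hand_in(): hands the job in, once; it reports no verdict.
Trained networks look in the newest picture that a camera, given by its name, has taken for a name from the list of things; names that differ only in an ending like _2 or _b are one class to them, and where a whole thing is asked for, a point or a joint stands for the part that bears it (a point fixed in the world has none). Each returns a list of dicts, best first, with "p" (0 to 1); they miss things now and then, are a little off and sometimes report something else, mostly with a low value. They report only what shows in the picture. A call takes as long as a camera call. They do not tell look-alikes from the thing itself.
- recognise(camera, thing): "xy" ([column, row] in pixels, amid what is visible of it).
- masks_of(camera, thing): "region" (420x560 bool, what is visible of it) and "xy" ([column, row] in pixels, amid what is visible of it).
- mark_of(camera, thing): "xy" ([column, row] in pixels: a listed point, or the origin of a listed thing).
The state is a dict: "time_s": time; "joints": joint angles; "qvel": joint speeds; "joint_torque": joint torques, N m; "eef_pos": TCP position; "orientation": TCP orientation; "wrist_force": force on the tool from outside, world axes, zero at the start; "ft_torque": the same for the moment, N m; "gripper_width": opening from 0.0 (shut) to 1.0 (fully open).
Only numpy, scipy, OpenCV 4.12 (cv2) and the standard library are available. Lean on these libraries where they do the work, as an engineer would, in place of code of your own. Each camera call takes 0.05 s, during which the arm holds its last target. There are 200 camera calls.

## Working session

There is one attempt and no reset: what is moved stays moved. The work goes in short steps, Python scripts to look and compute and a shell command to move; the robot and the scene stay as the last step left them, time stands still between calls to the robot, and variables do not carry over. Pictures are saved under pics/ and viewed, about 8 in all and at most 12, crops included, and the job is handed in when it is done.

```bash
mkdir -p pics; cat > h.py <<'E'
from station import *
import numpy as np, cv2
def ray(s,xy):
    R=cv2.Rodrigues(np.array(s["rvec"],float))[0];t=np.array(s["tvec"],float).ravel()
    d=R.T@np.array([(xy[0]-s["cx"])/s["fx"],(xy[1]-s["cy"])/s["fy"],1.]);return -R.T@t,d/np.linalg.norm(d)
def at_z(s,xy,z):
    o,d=ray(s,xy);return o+d*(z-o[2])/d[2]
def proj(s,p):
    K=np.array([[s["fx"],0,s["cx"]],[0,s["fy"],s["cy"]],[0,0,1.]])
    return cv2.projectPoints(np.array(p,float).reshape(-1,3),np.array(s["rvec"],float),np.array(s["tvec"],float),K,None)[0].reshape(-1,2)
E
python3 - <<'E'
from h import *
Z=dict(rack=0,foot_left=0,foot_middle=0,foot_right=0,shim_grip=.015,shim_nose=.0025,shaker_mid=.045,wine_glass_mid=.0755,candlestick_mid=.0625)
for c in ["scene","side"]:
    s=snapshot(c);cv2.imwrite(f"pics/{c}1.png",s["image"]);print(c,ray(s,(280,210)))
    for n,z in Z.items():
        for r in mark_of(c,n)[:4]: print(c,n,round(r["p"],2),np.round(r["xy"]),np.round(at_z(s,r["xy"],z),3))
s=read_state();print(s)
E
```

```text
scene (array([-0.24407971, -0.60118037,  0.83830334]), array([ 0.62648075,  0.50072955, -0.59732051]))
scene rack 0.83 [306. 211.] [0.682 0.035 0.   ]
scene rack 0.62 [276. 224.] [0.572 0.065 0.   ]
scene foot_left 0.73 [255. 184.] [0.699 0.264 0.   ]
scene foot_middle 0.93 [308. 205.] [0.715 0.049 0.   ]
scene foot_right 0.76 [361. 238.] [ 0.686 -0.168  0.   ]
scene shim_grip 0.92 [186. 206.] [0.442 0.326 0.015]
scene shim_grip 0.85 [233. 234.] [0.441 0.119 0.015]
scene shim_grip 0.64 [266. 300.] [ 0.309 -0.118  0.015]
scene shim_nose 0.97 [282. 266.] [ 0.437 -0.067  0.002]
scene shim_nose 0.97 [188. 239.] [0.348 0.215 0.003]
scene shaker_mid 0.64 [177. 182.] [0.488 0.42  0.045]
scene wine_glass_mid 0.67 [202. 159.] [0.609 0.43  0.076]
scene candlestick_mid 0.88 [432. 277.] [ 0.598 -0.414  0.062]
side (array([ 0.0992032 , -1.06224353,  1.14869466]), array([ 0.28441707,  0.67055209, -0.6851765 ]))
side rack 0.83 [310. 204.] [0.691 0.053 0.   ]
side foot_left 0.96 [289. 170.] [0.697 0.265 0.   ]
side foot_middle 0.8 [308. 205.] [0.685 0.053 0.   ]
side foot_right 0.8 [336. 244.] [ 0.6
[... 400 characters left out ...]
{'time_s': 1.0, 'joints': array([ 9.12209665e-01,  2.58566712e-01,  1.53500849e+00, -2.56264626e-07,
        1.34802538e+00, -2.02817203e-01]), 'qvel': array([-0.00109364,  0.00204875, -0.00022445, -0.00063621,  0.0009436 ,
       -0.000626  ]), 'joint_torque': array([ 8.79840954e-04, -4.37188804e+01, -2.84315765e+01,  7.20733521e-02,
        3.11924668e-02,  1.26192023e-05]), 'eef_pos': array([0.24206631, 0.49385641, 0.21866726]), 'orientation': array([ 2.25917419e-01,  9.74146457e-01, -3.65685486e-06, -1.54269253e-06]), 'wrist_force': array([ 1.00401307, -0.04266363, -0.49503348]), 'ft_torque': array([-1.43180967e-07,  1.71523765e-02, -1.90921535e-02]), 'gripper_width': 1.0027816939976646}
```

```bash
python3 - <<'E'
import cv2,numpy as np
a=cv2.imread("pics/scene1.png");
cv2.imwrite("pics/a.png",cv2.resize(a[130:340,140:420],None,fx=2.8,fy=2.8,interpolation=cv2.INTER_CUBIC))
E
```

```text
(no output)
```

View pics/a.png

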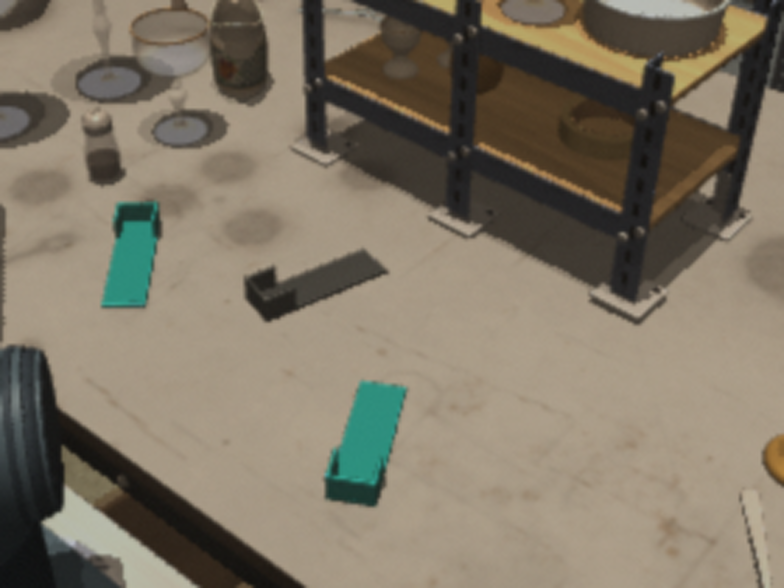

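View pics/side1.png

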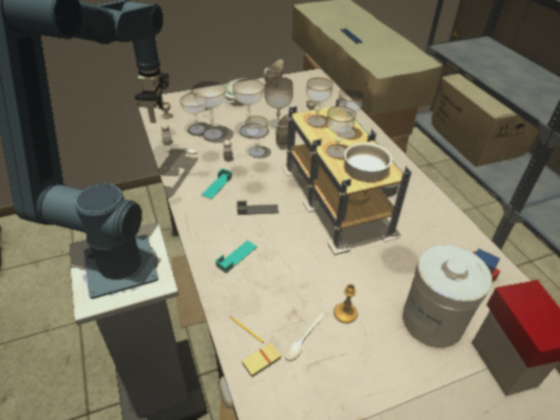

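The dark steel piece at scene (233,234) and side (240,208) is the shim. The two at scene (186,206) and (266,300) are teal look-alikes. The enlarged crop confirms this: the dark one has its ears at the near-left end and its nose pointing toward the rack. I'll move above it now and refine with the wrist camera.

```bash
cat >> h.py <<'E'
from scipy.spatial.transform import Rotation as Ro
def togo(target,yaw=None):
    """shift in tool axes (cm) and turn about tool z to reach TCP target with tool -x axis at world yaw"""
    s=read_state();R=Ro.from_quat(s["orientation"]).as_matrix();p=np.array(s["eef_pos"])
    cur=np.arctan2(-R[1,0],-R[0,0])
    print("t",s["time_s"],"p",p.round(4),"yaw",round(cur,4),"w",round(s["gripper_width"],3),"F",np.round(s["wrist_force"],1))
    print("shift cm",(R.T@(np.array(target)-p)*100).round(2),"turn",None if yaw is None else round(-(yaw-cur),4))
E
python3 -m handwheel '[[-3.82,-2.77,0,0],[-3.82,-2.77,0,0],[-3.82,-2.77,0,0],[-3.82,-2.77,0,0],[-3.82,-2.77,0,0],[-3.82,-2.77,0,0],[-3.82,-2.77,0,0],[-3.82,-2.77,0,0],[-3.5,-2.6,0,0],[0,0,0,-0.1]]' 7
python3 -m handwheel '[[0,0,0,-0.1],[0,0,0,0],[0,0,0,0]]'
python3 - <<'E'
from h import *
togo([.441,.119,.2],-.25)
for c in ["wrist","scene","side"]:
    s=snapshot(c);cv2.imwrite(f"pics/{c}2.png",s["image"]);print(c,ray(s,(280,210)))
    for n,z in dict(shim_grip=.015,shim_nose=.0025,foot_left=0,foot_middle=0,foot_right=0).items():
        for r in mark_of(c,n)[:4]: print(c,n,round(r["p"],2),np.round(r["xy"]),np.round(at_z(s,r["xy"],z),3))
E
```

```text
time_s: 2.0
eef_pos: [0.4415, 0.117, 0.2188]
orientation: [0.179, 0.984, -0.001, 0.001]
wrist_force: [-0.9, 0.3, 0.9]
gripper_width: 0.752
time_s: 2.3
eef_pos: [0.4389, 0.1217, 0.2187]
orientation: [0.129, 0.992, 0.0, 0.0]
wrist_force: [0.0, 0.4, -0.7]
gripper_width: 0.755
t 2.3 p [0.4389 0.1217 0.2187] yaw -0.2584 w 0.755 F [ 0.   0.4 -0.7]
shift cm [-0.27 -0.2   1.87] turn -0.0084
wrist (array([0.36311404, 0.14220743, 0.38445231]), array([ 0.28818336, -0.07707858, -0.95446804]))
wrist shim_grip 0.95 [276. 187.] [0.448 0.115 0.015]
wrist shim_grip 0.65 [458. 130.] [0.437 0.315 0.015]
wrist shim_grip 0.61 [ 25. 120.] [ 0.313 -0.119  0.015]
wrist shim_nose 0.67 [270. 288.] [0.573 0.074 0.003]
wrist shim_nose 0.67 [351.  59.] [0.341 0.223 0.003]
wrist shim_nose 0.61 [129. 201.] [ 0.423 -0.053  0.002]
wrist foot_middle 0.71 [278. 369.] [0.696 0.05  0.   ]
scene (array([-0.24407971, -0.60118037,  0.83830334]), array([ 0.62648075,  0.50072955, -0.59732051]))
scene shim_grip 0.59 [189. 208.] [0.443 0.317 0.015]
scene shim_grip 0.56 [267. 299.] [ 0.312 -0.12   0.015]
scene shim_nose 0.79 [2
[... 238 characters left out ...]
1 0.   ]
scene foot_right 0.75 [362. 235.] [ 0.695 -0.165  0.   ]
side (array([ 0.0992032 , -1.06224353,  1.14869466]), array([ 0.28441707,  0.67055209, -0.6851765 ]))
side shim_grip 0.93 [244. 208.] [0.453 0.101 0.015]
side shim_grip 0.84 [224. 263.] [ 0.311 -0.122  0.015]
side shim_grip 0.64 [223. 177.] [0.431 0.299 0.015]
side shim_nose 0.92 [248. 242.] [ 0.415 -0.052  0.002]
side shim_nose 0.87 [204. 197.] [0.336 0.224 0.002]
side shim_nose 0.58 [279. 208.] [0.573 0.069 0.002]
side foot_left 0.72 [290. 172.] [0.695 0.256 0.   ]
side foot_middle 0.87 [311. 204.] [0.696 0.055 0.   ]
side foot_right 0.57 [339. 242.] [ 0.706 -0.155  0.   ]
side foot_right 0.39 [309. 205.] [0.687 0.051 0.   ]
```

View pics/wrist2.png

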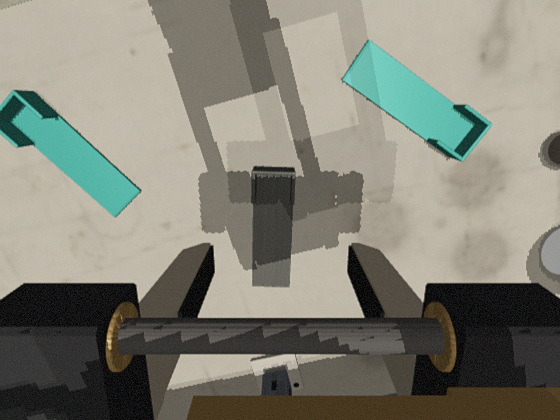

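The wrist view shows the dark shim between the fingers: turned-up back end at about (273,167) and nose at about (271,287), with a teal piece on each side. I'll compute the pose from these edges.

```bash
python3 - <<'E'
from h import *
s=snapshot("wrist")
g=s["image"].max(axis=2).astype(int)
for r in (172,180,200,215,240,260,275,284): print(r,''.join('#' if v<75 else '.' for v in g[r,240:310]))
m=[k for k in masks_of("wrist","shim_grip") if abs(k["xy"][0]-272)<40]
if m:
    b=m[0]["region"];ys,xs=np.nonzero(b);print(ys.min(),ys.max(),xs.min(),xs.max())
    print(cv2.minAreaRect(np.c_[xs,ys].astype(np.float32)))
for xy,z in [((253,168),.03),((294,168),.03),((252,285),.005),((291,287),.005)]: print(at_z(s,xy,z).round(4))
gr=np.array([.448,.115]);no=np.array([.573,.071]);print(np.linalg.norm(no-gr),np.arctan2(*(no-gr)[::-1]))
togo([.448,.115,.2],-.3)
E
```

```text
172 ......................................................................
180 ...........############################################...............
200 ...........############################################...............
215 .............########################################.................
240 .............######################################...................
260 .............#..######################................................
275 ......................................................................
284 ......................................................................
167 287 251 294
((272.5, 227.0), (120.0, 43.0), 90.0)
[0.419  0.0981 0.03  ]
[0.4297 0.1392 0.03  ]
[0.5624 0.0539 0.005 ]
[0.5772 0.0996 0.005 ]
0.13251792331605558 -0.3384554442854538
t 3.3 p [0.4389 0.1216 0.2186] yaw -0.2558 w 0.753 F [ 0.5 -0.  -0.5]
shift cm [-1.05 -0.41  1.86] turn 0.0442
```

```bash
python3 -m handwheel '[[-0.58,-0.63,0,0.029],[0,0,4.5,0],[0,0,4.5,0],[0,0,4,0],[0,0,2,0],[0,0,0,0]]' 7
python3 - <<'E'
from h import *
s=snapshot("wrist");cv2.imwrite("pics/w3.png",s["image"])
for n,z in dict(shim_grip=.015,shim_nose=.0025).items():
    for r in mark_of("wrist",n)[:2]: print(n,round(r["p"],2),np.round(r["xy"]),np.round(at_z(s,r["xy"],z),3))
togo([.443,.114,.005],-.285)
E
```

```text
time_s: 3.9
eef_pos: [0.4407, 0.1135, 0.066]
orientation: [0.143, 0.99, -0.001, -0.003]
wrist_force: [0.3, 0.2, 0.2]
gripper_width: 0.748
shim_grip 0.61 [280. 230.] [0.443 0.113 0.015]
shim_nose 0.74 [278. 382.] [0.573 0.073 0.003]
shim_nose 0.69 [ 52. 265.] [ 0.427 -0.055  0.003]
t 4.05 p [0.4442 0.1138 0.0698] yaw -0.2856 w 0.755 F [-0.3 -0.6 -0.5]
shift cm [ 0.13 -0.02  6.48] turn -0.0006
```

View pics/w3.png

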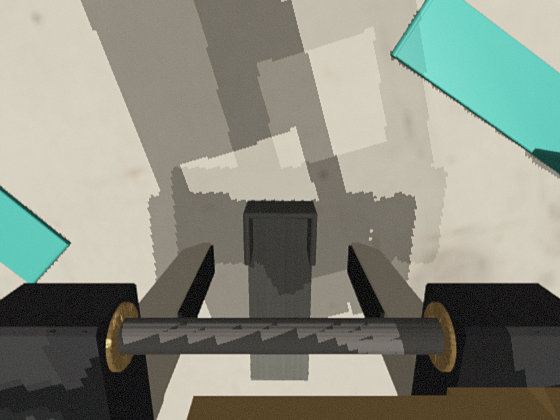

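The wrist view shows the shim (245–315, 205–380) centred between the jaws and aligned. I'll go down and grip it.

```bash
python3 -m handwheel '[[0,0,3.5,0],[0,0,2,0],[0,0,0.95,0],[0,0,0,0],[0,0,0,0]]' 7
python3 -m handwheel '[[0,0,0,0],[0,0,0,0],[0,0,0,0],[0,0,0,0],[0,0,0,0],[0,0,0,0]]' 0 30
```

```text
time_s: 4.55
eef_pos: [0.4441, 0.1141, 0.0053]
orientation: [0.142, 0.99, 0.0, 0.001]
wrist_force: [0.3, 0.6, 1.2]
gripper_width: 0.754
time_s: 5.15
eef_pos: [0.4432, 0.114, 0.0046]
orientation: [0.142, 0.99, -0.0, 0.0]
wrist_force: [-0.8, -1.6, 5.6]
gripper_width: 0.492
```

```bash
python3 -m handwheel '[[0,0,-0.1,0],[0,0,0,-0.09],[0,0,0,-0.09],[0,0,0,-0.09],[-1.6,-1.5,0,0],[-1.6,-1.5,0,0],[-1.6,-1.5,0,0],[-1.5,-1.5,0,0],[0,0,0,0],[0,0,0,0]]'
python3 - <<'E'
from h import *
togo([.505,.053,.0056],-.015)
for c in ["wrist","scene","side"]:
    s=snapshot(c);cv2.imwrite(f"pics/{c}4.png",s["image"])
    for n,z in dict(shim_nose=.0035,foot_left=0,foot_middle=0,foot_right=0,rack=0).items():
        for r in mark_of(c,n)[:2]: print(c,n,round(r["p"],2),np.round(r["xy"],1),np.round(at_z(s,r["xy"],z),3))
a=cv2.imread("pics/scene4.png")[160:270,230:390];b=cv2.imread("pics/side4.png")[150:270,260:380]
cv2.imwrite("pics/b.png",np.hstack([cv2.resize(a,(436,300),interpolation=cv2.INTER_CUBIC),cv2.resize(b,(300,300),interpolation=cv2.INTER_CUBIC)]))
E
```

```text
time_s: 6.15
eef_pos: [0.5044, 0.0531, 0.0047]
orientation: [0.008, 1.0, 0.0, -0.001]
wrist_force: [0.1, 0.3, -1.2]
gripper_width: 0.493
t 6.15 p [0.5044 0.0531 0.0047] yaw -0.0159 w 0.493 F [ 0.1  0.3 -1.2]
shift cm [-0.06 -0.01 -0.09] turn -0.0009
wrist shim_nose 0.89 [ 45.  107.9] [ 0.427 -0.055  0.004]
scene shim_nose 0.98 [184.5 238.8] [0.342 0.222 0.004]
scene shim_nose 0.67 [278.8 265.5] [ 0.433 -0.059  0.003]
scene foot_middle 0.95 [304.  210.2] [0.684 0.042 0.   ]
scene foot_right 0.68 [364.5 235.9] [ 0.698 -0.172  0.   ]
scene rack 0.66 [304.4 207.7] [0.696 0.049 0.   ]
side shim_nose 0.92 [248.3 244. ] [ 0.413 -0.06   0.004]
side shim_nose 0.77 [206.8 195.5] [0.346 0.226 0.004]
side foot_left 0.57 [287.4 169.7] [0.691 0.272 0.   ]
side foot_left 0.24 [339.1 246.1] [ 0.698 -0.172  0.   ]
side foot_middle 0.66 [308.5 208.2] [0.678 0.035 0.   ]
side foot_middle 0.21 [265.2 213.2] [0.52  0.065 0.   ]
side foot_right 0.61 [336.3 243.3] [ 0.695 -0.157  0.   ]
side rack 0.87 [312.4 202.4] [0.705 0.059 0.   ]
```

View pics/wrist4.png

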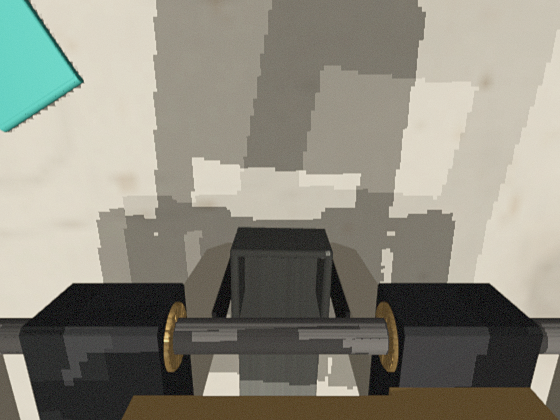

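View pics/b.png

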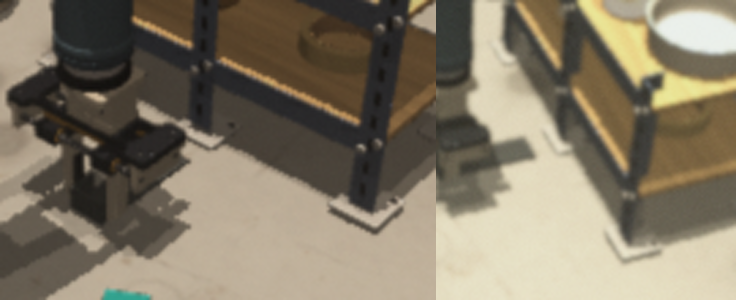

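The wrist view shows the shim held at (230–330, 230–400); its nose is hidden behind the gripper. The scene/side crops show the light foot plates. To get the rack pose, and possibly a hint of which foot hangs, I'll pick the plate corners in one enlarged composite.

```bash
python3 - <<'E'
import cv2,numpy as np
def c(f,x,y,w=32,h=26): 
    a=cv2.imread(f)[y:y+h,x:x+w]; a=cv2.resize(a,(256,208),interpolation=cv2.INTER_CUBIC)
    a=cv2.convertScaleAbs(a,alpha=1.2)
    for k in range(0,w,4): cv2.line(a,(k*8,0),(k*8,3),(0,0,255),1)
    for k in range(0,h,4): cv2.line(a,(0,k*8),(3,k*8),(0,0,255),1)
    return a
S="pics/scene1.png";D="pics/side1.png"
cv2.imwrite("pics/c.png",np.vstack([np.hstack([c(S,240,172),c(S,290,196),c(S,348,224)]),np.hstack([c(D,274,158),c(D,294,192),c(D,322,232)])]))
E
```

```text
(no output)
```

View pics/c.png

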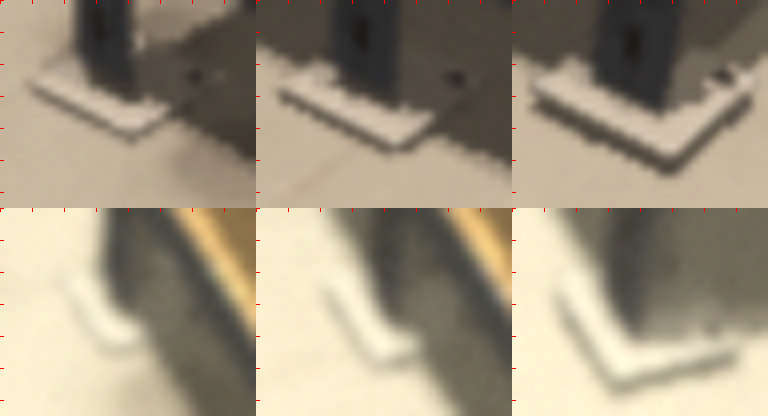

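Row 1 is the scene camera and row 2 the side camera. The front plate corners are clear, and the right plate shows a visibly thicker dark edge (about (351–368, 234–244) in scene). I'll fit the pose and test the height permutations.

```bash
python3 - <<'E'
from h import *
from itertools import permutations
from scipy.optimize import least_squares
S=snapshot("scene");D=snapshot("side")
obs=[(S,.22,-1,1,244,182),(S,.22,-1,-1,256.5,188.6),(S,0,-1,1,293,207.2),(S,0,-1,-1,307.5,214.4),(S,-.22,-1,1,350.9,234.2),(S,-.22,-1,-1,368,244),(S,-.22,1,-1,377.7,235.9),
(D,.22,-1,1,282.5,166.7),(D,.22,-1,-1,287.7,174.9),(D,0,-1,1,303,201),(D,0,-1,-1,309.2,211.2),(D,-.22,-1,1,328,241.6),(D,-.22,-1,-1,335.2,254.1),(D,-.22,1,-1,350.2,249.7)]
def res(p,h):
    x,y,t=p[:3];r=[]
    for k,(s,fy,a,b,u,v) in enumerate(obs):
        l=np.array([.03*a,fy+.03*b]);w=[x+np.cos(t)*l[0]-np.sin(t)*l[1],y+np.sin(t)*l[0]+np.cos(t)*l[1],.005+h[fy]]
        o=p[3:5] if s is S else p[5:7]
        r+=list(proj(s,w)[0]-np.array([u,v])+.5+o)
    return np.r_[r,np.array(p[3:])*.7]
for h in permutations([0,.002,.007]):
    H={.22:h[0],0:h[1],-.22:h[2]}
    q=least_squares(res,[.695,.05,-.015,0,0,0,0],args=(H,));print("L,M,R",h,q.x.round(4),round(2*q.cost,2))
E
```

```text
L,M,R (0, 0.002, 0.007) [ 0.6987  0.0456 -0.0324 -0.6057  0.0604  0.4159  0.1911] 8.12
L,M,R (0, 0.007, 0.002) [ 0.7008  0.0491 -0.0242 -0.1151  0.6364  0.2339  0.7922] 16.5
L,M,R (0.002, 0, 0.007) [ 0.6992  0.0463 -0.0314 -0.5098  0.2244  0.3657  0.3515] 8.77
L,M,R (0.002, 0.007, 0) [ 0.7022  0.0513 -0.0197  0.1731  1.0263  0.1118  1.1883] 18.99
L,M,R (0.007, 0, 0.002) [ 0.7027  0.0518 -0.0203  0.2149  1.2068  0.0566  1.3491] 14.23
L,M,R (0.007, 0.002, 0) [ 0.7035  0.0532 -0.017   0.4072  1.4326 -0.0154  1.5849] 16.07
```

The fit and the thicker dark edge both favour the right foot, so I'll try that one first.

```bash
python3 -m handwheel '[[0,-2,-0.05,0],[0,-3.3,0,0],[0,-3.3,0,0],[0,-3.3,0,0],[0.1,-3.3,0,0],[0,-3.3,0,0],[0,-2,0,0],[0,-1.4,0,0.014],[0,0,0,0],[0,0,0,0]]'
python3 - <<'E'
from h import *
togo([.500,-.166,.0056],-.03)
for c in ["scene","side"]:
    s=snapshot(c);cv2.imwrite(f"pics/{c}5.png",s["image"])
    for n,z in dict(shim_grip=.015,shim_nose=.0035,foot_right=0).items():
        for r in mark_of(c,n)[:3]: print(c,n,round(r["p"],2),np.round(r["xy"],1),np.round(at_z(s,r["xy"],z),3))
    S=cv2.imread(f"pics/{c}5.png");x,y=(280,200) if c=="scene" else (250,200)
    cv2.imwrite(f"pics/d{c}.png",cv2.resize(S[y:y+100,x:x+120],None,fx=3.3,fy=3.3,interpolation=cv2.INTER_CUBIC))
cv2.imwrite("pics/d.png",np.hstack([cv2.imread("pics/dscene.png"),cv2.imread("pics/dside.png")]))
E
```

```text
time_s: 8.15
eef_pos: [0.5005, -0.1652, 0.0055]
orientation: [0.015, 1.0, 0.0, -0.0]
wrist_force: [0.2, -0.8, -1.4]
gripper_width: 0.495
t 8.15 p [ 0.5005 -0.1652  0.0055] yaw -0.0293 w 0.495 F [ 0.2 -0.8 -1.4]
shift cm [ 0.05 -0.08 -0.01] turn 0.0007
scene shim_grip 0.92 [184.6 207.4] [0.435 0.327 0.015]
scene shim_grip 0.85 [265.9 302.1] [ 0.304 -0.124  0.015]
scene shim_grip 0.76 [326.4 263.3] [ 0.514 -0.16   0.015]
scene shim_nose 0.7 [184.4 237.1] [0.347 0.228 0.004]
scene shim_nose 0.65 [278.2 265.6] [ 0.432 -0.058  0.003]
scene shim_nose 0.17 [173.3 182.7] [0.515 0.48  0.003]
scene foot_right 0.89 [363.7 233.7] [ 0.705 -0.165  0.   ]
scene foot_right 0.52 [429.9 277.6] [ 0.66  -0.394  0.   ]
side shim_grip 0.95 [222.3 261.3] [ 0.308 -0.112  0.015]
side shim_grip 0.63 [282.8 257. ] [ 0.496 -0.163  0.015]
side shim_grip 0.61 [224.7 174.9] [0.441 0.307 0.015]
side shim_nose 0.89 [205.7 197.1] [0.34  0.219 0.004]
side shim_nose 0.81 [253.2 244.7] [ 0.427 -0.069  0.004]
side shim_nose 0.75 [323.5 249.8] [ 0.64  -0.171  0.004]
side foot_right 0.94 [339.2 244.4] [ 0.702 -0.165  0.   ]
```

View pics/d.png

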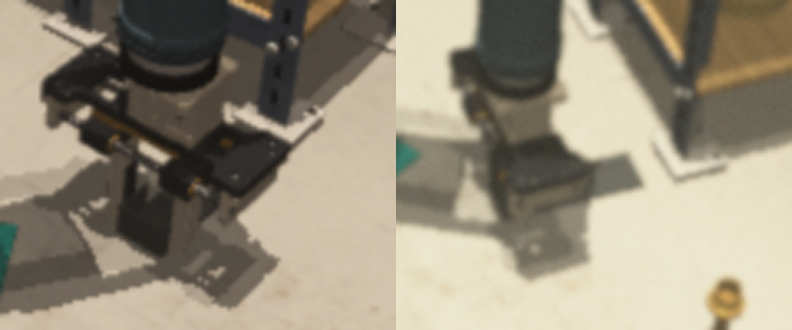

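The side crop shows the nose (side px about (322,251)) about 25–30 mm in front of the plate edge and in line with it. The grip stays light, at 20 N, so it slips before the shim is forced. I'll advance slowly.

```bash
python3 -m handwheel '[[-0.8,-0.2,0.05,0],[-0.8,0,0,0],[-0.3,0,0,0],[0,0,0,0]]' 0 20
python3 -m handwheel '[[-0.3,0,0,0],[-0.3,0,0,0],[0,0,0,0]]'
python3 -m handwheel '[[-0.3,0,0,0],[-0.3,0,0,0],[0,0,0,0]]'
```

```text
time_s: 8.95
eef_pos: [0.5206, -0.1686, 0.0051]
orientation: [0.014, 1.0, -0.0, 0.0]
wrist_force: [0.0, 0.2, -2.0]
gripper_width: 0.494
time_s: 9.25
eef_pos: [0.5261, -0.1686, 0.0052]
orientation: [0.014, 1.0, -0.0, 0.0]
wrist_force: [-0.1, 0.6, -1.6]
gripper_width: 0.491
time_s: 9.55
eef_pos: [0.5323, -0.1689, 0.0052]
orientation: [0.014, 1.0, -0.0, 0.0]
wrist_force: [0.8, -0.3, -2.8]
gripper_width: 0.49
```

```bash
python3 -m handwheel '[[-0.3,0,0,0],[-0.3,0,0,0],[0,0,0,0]]'
python3 -m handwheel '[[-0.3,0,0,0],[-0.3,0,0,0],[0,0,0,0]]'
python3 -m handwheel '[[-0.3,0,0,0],[-0.3,0,0,0],[0,0,0,0]]'
```

```text
time_s: 9.85
eef_pos: [0.5383, -0.169, 0.0052]
orientation: [0.014, 1.0, -0.0, 0.0]
wrist_force: [-0.8, -0.3, -2.0]
gripper_width: 0.49
time_s: 10.15
eef_pos: [0.5443, -0.1692, 0.0052]
orientation: [0.014, 1.0, -0.0, 0.0]
wrist_force: [0.1, -0.2, -1.3]
gripper_width: 0.495
time_s: 10.45
eef_pos: [0.5503, -0.1694, 0.0052]
orientation: [0.014, 1.0, -0.0, 0.0]
wrist_force: [-0.4, -0.4, -1.8]
gripper_width: 0.492
```

The nose should now be about 20 mm past the front edge with no contact force. I'll check by eye before going deeper.

```bash
python3 - <<'E'
from h import *
s=snapshot("side");S=s["image"];a=cv2.resize(S[215:275,270:360],None,fx=6,fy=6,interpolation=cv2.INTER_CUBIC)
cv2.imwrite("pics/e.png",a)
R=Ro.from_quat(read_state()["orientation"]).as_matrix();p=np.array(read_state()["eef_pos"]);p[2]=.005
f=-R[:,0];l=R[:,1];
for n,q in dict(noseL=p+.132*f+.023*l,noseR=p+.132*f-.023*l).items(): print(n,q.round(3),((proj(s,q)[0]-[270,215])*6).round())
for n in("shim_grip","shim_nose","foot_right"):
    for r in mark_of("side",n)[:3]: print(n,round(r["p"],2),np.round(r["xy"]),at_z(s,r["xy"],.003).round(3))
E
```

```text
noseL [ 0.683 -0.15   0.005] [374. 161.]
noseR [ 0.681 -0.196  0.005] [409. 219.]
shim_grip 0.65 [225. 175.] [0.444 0.321 0.003]
shim_grip 0.64 [225. 262.] [ 0.319 -0.108  0.003]
shim_grip 0.53 [300. 252.] [ 0.563 -0.153  0.003]
shim_nose 0.76 [248. 243.] [ 0.413 -0.056  0.003]
shim_nose 0.76 [206. 197.] [0.34  0.219 0.003]
shim_nose 0.63 [336. 246.] [ 0.685 -0.172  0.003]
foot_right 0.61 [338. 244.] [ 0.698 -0.167  0.003]
```

View pics/e.png

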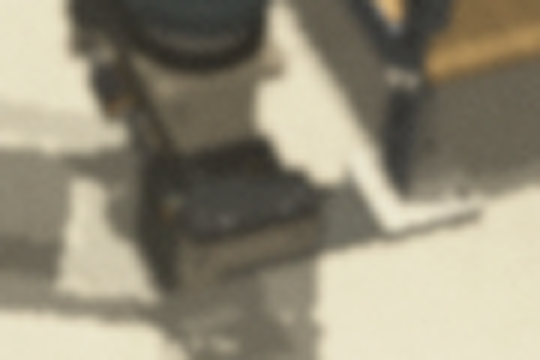

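The shim is under the right plate: the plate top stays visible and the shim runs beneath its front edge at about (385,235) in the crop, right of centre if anything. I'll check the lateral centring numerically.

```bash
python3 - <<'E'
from h import *
for c,P in dict(scene=[(350.9,234.2),(368,244),(377.7,235.9)],side=[(328,241.6),(335.2,254.1),(350.2,249.7)]).items():
    s=snapshot(c);q=[at_z(s,np.array(x)-.5,.012) for x in P]
    print(c,[k.round(4) for k in q],"front mid",((q[0]+q[1])/2).round(4),"centre",((q[0]+q[2])/2).round(4))
    # shim edges just ahead of plate along image: gripper-held shim side edges predicted
    st=read_state();R=Ro.from_quat(st["orientation"]).as_matrix();p=np.array(st["eef_pos"])
    f=-R[:,0]
    print("nose",(p+.132*f).round(4), "yaw",np.arctan2(f[1],f[0]).round(4))
E
```

```text
scene [array([ 0.6664, -0.1408,  0.012 ]), array([ 0.6606, -0.2018,  0.012 ]), array([ 0.7108, -0.2052,  0.012 ])] front mid [ 0.6635 -0.1713  0.012 ] centre [ 0.6886 -0.173   0.012 ]
nose [ 0.6815 -0.173   0.0051] yaw -0.0288
side [array([ 0.6652, -0.1472,  0.012 ]), array([ 0.6629, -0.2059,  0.012 ]), array([ 0.7185, -0.2059,  0.012 ])] front mid [ 0.6641 -0.1766  0.012 ] centre [ 0.6919 -0.1765  0.012 ]
nose [ 0.6815 -0.173   0.0051] yaw -0.0288
```

Both cameras put the plate centre at y ≈ -0.173 to -0.177, against a nose y of -0.173, so it's centred. I'll push on to the back edge.

```bash
python3 -m handwheel '[[-0.4,0,0,0],[-0.4,0,0,0],[-0.4,0,0,0],[0,0,0,0]]'
python3 -m handwheel '[[-0.4,0,0,0],[-0.4,0,0,0],[-0.4,0,0,0],[0,0,0,0]]'
python3 -m handwheel '[[-0.4,0,0,0],[-0.4,0,0,0],[-0.4,0,0,0],[0,0,0,0]]'
python3 -m handwheel '[[-0.4,0,0,0],[-0.4,0,0,0],[-0.4,0,0,0],[0,0,0,0],[0,0,0.05,0],[0,0,0,0],[0,0,0,0]]'
```

```text
time_s: 11.15
eef_pos: [0.5626, -0.1698, 0.0052]
orientation: [0.014, 1.0, -0.0, 0.0]
wrist_force: [0.1, -0.2, -2.3]
gripper_width: 0.493
time_s: 11.55
eef_pos: [0.5744, -0.1701, 0.0052]
orientation: [0.014, 1.0, -0.0, 0.0]
wrist_force: [0.3, -0.6, -2.7]
gripper_width: 0.492
time_s: 11.95
eef_pos: [0.5864, -0.1704, 0.0052]
orientation: [0.014, 1.0, -0.0, 0.0]
wrist_force: [0.2, -0.8, -2.0]
gripper_width: 0.494
time_s: 12.65
eef_pos: [0.5977, -0.1706, 0.0047]
orientation: [0.014, 1.0, -0.0, 0.0]
wrist_force: [-0.7, -0.3, -1.3]
gripper_width: 0.494
```

```bash
python3 -m handwheel '[[0,0,0.04,0],[0,0,0,0]]' && python3 -m handwheel '[[0,0,0,0],[0,0,0,0],[0,0,0,0],[0,0,0,0],[0,0,0,0]]' 7
python3 -m handwheel '[[0,0,-2,0],[0,0,-3,0],[0,0,-4,0],[1,0,-4,0],[4,0,-2,0],[4,0,0,0],[4,0,0,0],[0,0,0,0],[0,0,0,0]]'
python3 - <<'E'
from h import *
im=[]
for c,(x,y) in dict(scene=(290,200),side=(270,205),wrist=(0,0)).items():
    s=snapshot(c)
    if c!="wrist": im.append(cv2.resize(s["image"][y:y+80,x:x+100],None,fx=4,fy=4,interpolation=cv2.INTER_CUBIC))
    else: cv2.imwrite("pics/w6.png",s["image"])
    for n,z in dict(shim_grip=.015,shim_nose=.0025,shaker_mid=.045,wine_glass_mid=.0755,candlestick_mid=.0625).items():
        for r in mark_of(c,n)[:3]: print(c,n,round(r["p"],2),np.round(r["xy"]),at_z(s,r["xy"],z).round(3))
    for m in masks_of(c,"shim_grip")[:3]:
        ys,xs=np.nonzero(m["region"]);print("mask",np.round(m["xy"]),xs.min(),xs.max(),ys.min(),ys.max())
w=cv2.imread("pics/w6.png")
cv2.imwrite("pics/f.png",np.vstack([np.hstack(im),cv2.resize(w[130:330,80:480],(800,400))[:280]]))
togo([.5,-.17,.15])
E
```

```text
time_s: 12.85
eef_pos: [0.5977, -0.1706, 0.0046]
orientation: [0.014, 1.0, -0.0, 0.0]
wrist_force: [-1.3, 0.4, 2.2]
gripper_width: 0.496
time_s: 13.35
eef_pos: [0.5977, -0.1706, 0.0042]
orientation: [0.014, 1.0, 0.0, -0.0]
wrist_force: [0.4, -0.9, -0.6]
gripper_width: 0.747
time_s: 14.25
eef_pos: [0.4677, -0.1671, 0.1548]
orientation: [0.015, 1.0, -0.0, 0.001]
wrist_force: [1.3, 0.4, -0.5]
gripper_width: 0.75
scene shim_grip 0.83 [347. 250.] [ 0.594 -0.173  0.015]
scene shim_grip 0.61 [267. 302.] [ 0.307 -0.125  0.015]
scene shim_nose 0.93 [279. 266.] [ 0.432 -0.062  0.002]
scene shim_nose 0.68 [370. 232.] [ 0.721 -0.178  0.003]
scene shim_nose 0.67 [184. 239.] [0.34  0.222 0.002]
scene shaker_mid 0.57 [173. 183.] [0.476 0.427 0.045]
scene wine_glass_mid 0.9 [205. 159.] [0.615 0.421 0.076]
scene candlestick_mid 0.59 [432. 279.] [ 0.592 -0.416  0.062]
mask [274. 291.] 257 284 267 310
mask [185. 220.] 177 196 202 239
mask [350. 248.] 337 366 238 258
side shim_grip 0.74 [221. 263.] [ 0.302 -0.119  0.015]
side shim_grip 0.73 [224. 176.] [0.438 0.301 0.015]
side shim_grip 0.55 [315. 252.] [ 0.603 -0.181  0.015]
side shim_nose 0.9 [351. 245.] [ 0.738 -0.183  0.002]
side shim_nose 0.8 [206. 196.] [0.343 0.225 0.002]
side shim_nose 0.64 [249. 243.] [ 0.417 -0.054  0.002]
side shaker_mid 0.53 [229. 151.] [0.492 0.412 0.045]
side shaker_mid 0.48 [336. 244.] [ 0.668 -0.196  0.045]
side wine_glass_mid 0.52 [252. 137.] [0.598 0.433 0.075]
side candlestick_mid 0.89 [345. 302.] [ 0.583 -0.418  0.062]
mask [218. 186.] 202 231 168 197
mask [319. 252.] 306 332 244 258
mask [233. 256.] 215 256 240 272
wrist shim_grip 0.88 [281. 319.] [ 0.601 -0.169  0.015]
wrist shim_nose 0.88 [399. 140.] [ 0.425 -0.057  0.003]
mask [368.  70.] 300 422 0 153
mask [284. 313.] 258 304 295 365
mask [281. 386.] 267 297 382 395
t 15.3 p [ 0.4677 -0.1669  0.1543] yaw -0.0288 w 0.751 F [-0.2 -0.1 -0.5]
shift cm [-3.23 -0.22  0.43] turn None
```

View pics/f.png

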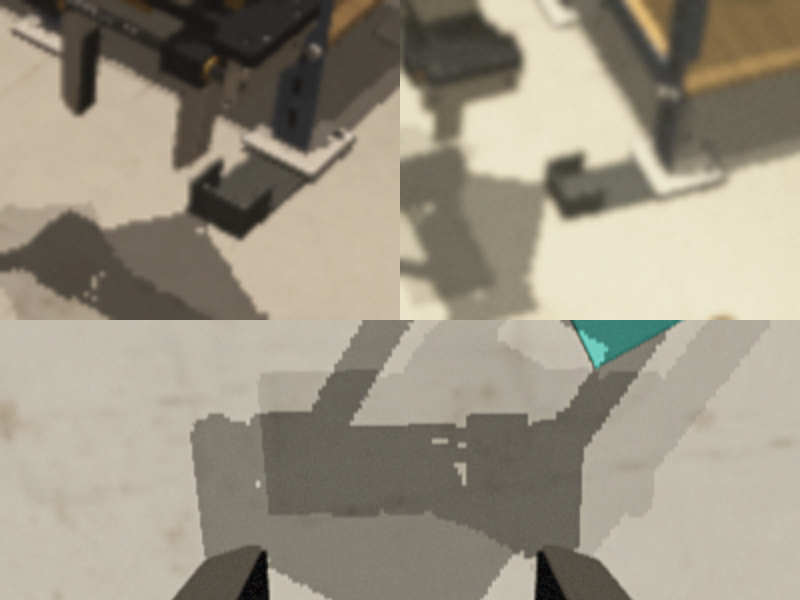

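The crops show the shim lying flat under the right plate. Its grip reads (0.594–0.603, -0.169 to -0.181), which puts the nose at x ≈ 0.73 against a plate back edge at about 0.722. The glass, shaker and candlestick haven't moved, and the gripper is clear.

```bash
python3 -c "
from station import *
print(hand_in())"
```

```text
the job is handed in; nothing more can be done
None
```

The dark steel shim is lying flat under the right front foot, and I handed the job in at about 15 s of the 54 s allowed. No verdict is reported.

- **Finding the foot:** The camera fit of the foot plates pointed to the right foot as the hanging one, so I tried it first. The shim slid under with no contact force: the wrist readings stayed within about 1 N sideways throughout. I didn't need to try the other two feet.
- **Depth:** The nose is at x ≈ 0.73 m by the arm's own pose. The plate's back edge is at about 0.722 m, so the plate should be covered from front to back.
- **Centring:** Sideways the nose is at y ≈ -0.174 m, and the plate middle measures -0.173 to -0.177 m. Its angle is within about 0.01 rad of the rack's.
- **Beside the rack:** The shaker, glass and candlestick read within about 15 mm of their first readings, which is the networks' own scatter. The gripper ended open and clear of everything.

**Checks that disagreed:**
- **Nose depth:** The networks put the nose at x = 0.721 m from the scene camera and 0.738 m from the side camera. Both are past the required 0.714 m or so.
- **Nose sideways:** They put its y at -0.178 and -0.183 m.
- **Foot middle:** They put the right foot nearer y = -0.165 m, against -0.174 m from the plate corners. Measured from -0.165 m, the arm's own nose position is about 9 mm off centre, inside the 15 mm limit. The side camera's nose reading would be about 18 mm off, outside it. I trusted the corner measurement.

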